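Snap a glide onto an upturned table foot

TASK

The loose white plastic floor glide is standing on top of the table foot's horizontal tube, not yet clipped on. Slide it along the tube, still unclipped, until its end is up against the metal collar, then push it straight down so that both its sprung arms snap round the tube and it is fully home and level, still against the collar, like the glide already fitted near the tube's other end. Leave the sanding block, tape measure and timber offcut where they are.

Things in the scene. Friction and masses are not known exactly. Their poses are not given: they have to be found in the camera images.
- runner_mid (a point): Middle of the table foot's horizontal steel tube, on the tube's axis, 115 mm above the work surface. The tube is 32 mm in diameter and 360 mm long and lies along this point's y axis (z is up). It is fixed on two uprights in a wooden jig; the space above the tube is free but for the collar and the two glides.
- glide_top (a point): Centre of the flat felt top (50 x 36 mm, z axis up) of the loose white plastic glide: a saddle 60 mm long along its y axis (along the tube), 46 mm wide, 14 mm thick, 85 g. It starts loose astride the tube near the middle, this point 52 mm above the tube's axis; fully home it is 30 mm above. It slides easily: its end faces can be pushed 20 to 50 mm above the axis.
- glide_arm_a (a joint): Spread of the loose glide's sprung arm on its +x side (rad): 0 relaxed, grows outward to about 0.13 at the tube's widest point, springs back once past. The arms reach 44 mm below the glide's top and end in inward lips, which at the start rest on the tube's upper side. Pressing the glide down takes about 8 to 14 N.
- glide_arm_b (a joint): Spread of the loose glide's sprung arm on its -x side (rad): 0 relaxed, grows outward to about 0.13 at the tube's widest point, springs back once past. The arms reach 44 mm below the glide's top and end in inward lips, which at the start rest on the tube's upper side. Pressing the glide down takes about 8 to 14 N.
- collar: Aluminium clamp collar, 54 mm in diameter and 15 mm wide along the tube, fixed round the tube 135 mm from runner_mid, at one end or the other; origin at its centre on the tube's axis, y axis along the tube. The glide's end face meets its inner face (the one towards the middle) when glide_top is 37.5 mm from this origin along the tube.
- fitted_glide: The same kind of glide, already snapped home and fixed, 135 mm from runner_mid at the end away from the collar; 60 x 46 mm, its origin is on the tube's axis, its top 30 mm above that.
- sanding_block: Loose cork sanding block 53 x 97 x 26 mm lying on the bench beyond the jig, a bystander; origin under its centre.
- tape_measure: Loose tape measure 62 x 73 x 32 mm lying on the bench beyond the jig, a bystander; origin under its centre.
- timber_offcut: Loose pale timber offcut 45 x 75 x 28 mm lying on the bench on the robot's side of the jig, a bystander; origin under its centre.
Mind the look-alikes: they are no part of the job. What is shaped like the part that bears glide_top but black or red is not meant.

How it is judged (in metres and radians):
On the way, in this order (a step that is already met when the one before it is completed fails the run):
1. the glide, still standing unclipped on the tube, has its end within 4 mm of the collar's inner face (horizontal distance between glide_top and collar below 0.0415 m and horizontal distance between glide_top and runner_mid below 0.12 m and z of glide_top in the frame of runner_mid above 0.045 m and angle between the z axis of glide_top and the z axis of runner_mid, either way round below 0.25 rad), for 0.2 s.
2. the glide is snapped down on the tube (z of glide_top in the frame of runner_mid below 0.0325 m), for 0.2 s.
At the end, for the whole second after the job is handed in: The glide is fully home on the tube: its top 27 to 32.5 mm above the tube's axis, along the tube within 0.1 rad and level within 0.17 rad, with its end within 5 mm of the collar's inner face (horizontal distance between glide_top and collar below 0.0425 m and horizontal distance between glide_top and runner_mid below 0.12 m and z of glide_top in the frame of runner_mid between 0.027 and 0.0325 m and angle between the y axis of glide_top and the y axis of runner_mid, either way round below 0.1 rad and angle between the z axis of glide_top and the z axis of runner_mid, either way round below 0.17 rad); the robot touches nothing.
It fails at once if a bystander (sanding block, tape measure or timber offcut) is moved more than 15 mm (distance of any of sanding_block, tape_measure, timber_offcut from where it was at the start of the episode above 0.015 m).
It also fails if it takes over 43 s, if anything falls off the work surface, if the arm or the gripper's body presses on something with over 40 N, if the wrist force passes 120 N, or if a joint passes its speed limit or range.

ROBOT

A 6-joint arm with a two-finger parallel gripper is mounted at the origin on a cart in front of the work surface, level with it; the furniture and walls round the work are solid. World frame = base frame: x ahead of the robot, y to its left, z up, the work surface at z = 0. Lengths are in mm, angles in degrees, forces in N, time in s.
With the tool pointing down it reaches from about 300 to 850 mm from the base axis. Payload 4.2 kg.
Tool frame: the origin (TCP) lies at the very end of the fingers, on their centre line; the grasp point (between the pads) lies 19 mm behind it; z points along the fingers, y is the line along which they close (so a half turn about z gives the same grasp; the last joint's range is limited). The gripper opens to 91 mm and grips with 3 to 60 N. Pads are 32 mm wide; open, the fingers measure 118 mm over their backs; the gripper's body (76 mm by 178 mm) begins 60 mm behind the grasp point.
Start: joints at [-66.692, 18.312, 89.639, -0, 72.044, -1.146], TCP at [238.032, -523.435, 213.976] pointing down, gripper open.
Joint ranges: [-177.97, 177.97], [-48.28, 115.42], [12.27, 149.76], [-77.06, 257.06], [2.81, 150.46], [-146.56, 146.56]. Speed limits (degrees/s): [147.25, 147.25, 180, 180, 180, 180].

INTERFACE

Orientations are given as [roll, pitch, yaw] about the fixed x, y, z axes, in that order (R = Rz(yaw) Ry(pitch) Rx(roll)).
In Python, from workcell import env gives the robot as it stands.
- The arm moves only by the shell command python3 -m pendant 'ROWS' [FORCE]. ROWS is a JSON object of lists of equal length, an entry for each row: "translation": the shift along the tool's x, y, z in mm, a list of three; "roll": the turn about the tool's z in rad; "hand": the closure in counts, from 0 (fully open) to 255 (shut). In form: {"translation": [[dx, dy, dz], ...], "roll": [roll, ...], "hand": [hand, ...]}. A call has exactly 8 rows; each row shifts and turns the commanded pose from where the row before left it, along the tool's axes as they then stand; what a row does not reach is not made up. A row lasts 1/12 s, in which the tool goes at most 41.7 mm and 7.16 degrees, less where a joint would pass 70% of its speed; a pose out of reach is approached as far as the arm can. A call with a gripper value outside its range is refused whole. The fingers move at their own pace and stop on an object; FORCE is the grip in N (left out, the last holds). Time passes only in rows, so rows that do not move let the fingers close, or fill a call up. It gives the time, the measured TCP pose, the force, the opening and the grip force at its end, in the units of the state.
- env.state(): the state, without advancing time (a new reading comes with each control period).
- env.grab_frame(name): name is "side" or "top"; returns a dict with "frame" (420x560x3 uint8, red, green, blue), "z_map" (420x560 float32, mm along the optical axis (not along the pixel's ray), 0 where there is no reading), "fx", "fy", "cx", "cy" (pixels), "pose" (4x4, takes a point from camera to world coordinates). Camera axes: x right, y down, z forward; pixel columns grow to the right and rows downward; lengths in mm; the calibration is good to about 2 mm. A picture is of the moment at which its call begins.
- env.job_done(): hands the job in; it is judged then, once.
Trained networks look in a picture, given as the dict that the camera call returned (one of the last four; its "shot" number tells which), for a name from the list of things; names that differ only in an ending like _2 or _b are one class to them, and where a whole thing is asked for, a point or a joint stands for the part that bears it (a point fixed in the world has none). Each returns a list of dicts, best first, with "score" (0 to 1); they miss things now and then, are a little off and sometimes report something else, mostly with a low value. They report only what shows in the picture. A call takes as long as a camera call. They do not tell look-alikes from the thing itself.
- env.recognise(picture, label): "rect" ([centre column, centre row, width, height] in pixels, round what is visible of it).
- env.regions_of(picture, label): "pixels" (420x560 bool, what is visible of it) and "rect" ([centre column, centre row, width, height] in pixels, round what is visible of it).
The state is a dict: "time_s": time; "qpos": joint angles; "qvel": joint speeds; "effort": joint torques, N m; "ee_pos": TCP position; "ee_rot": TCP orientation; "force": force on the tool from outside, world axes, zero at the start; "torque": the same for the moment, N m; "gripper_width": finger opening in mm; "gripper_force": force on a finger pad.
Only numpy, scipy, OpenCV 4.12 (cv2) and the standard library are available. Lean on these libraries where they do the work, as an engineer would, in place of code of your own. Each camera call takes 0.05 s, during which the arm holds its last target. There are 200 camera calls.

## Working session

There is one attempt and no reset: what is moved stays moved. The work goes in short steps, Python scripts to look and compute and a shell command to move; the robot and the scene stay as the last step left them, time stands still between calls to the robot, and variables do not carry over. Pictures are saved under pics/ and viewed, at most 10 in all, crops included, and the job is handed in when it is done.

```bash
mkdir -p pics; cat > h.py <<'E'
import numpy as np, cv2
from workcell import env
def world(p, mask):
    v,u=np.nonzero(mask&(p["z_map"]>0)); z=p["z_map"][v,u]
    c=np.stack([(u-p["cx"])/p["fx"]*z,(v-p["cy"])/p["fy"]*z,z,np.ones_like(z)])
    return (p["pose"]@c)[:3].T
E
python3 - <<'E'
from h import *
ims=[]
for n in("top","side"):
    p=env.grab_frame(n); cv2.imwrite(f"pics/{n}0.png",p["frame"][:,:,::-1])
    np.set_printoptions(precision=1,suppress=True); print(n,p["pose"][:3])
    for l in("glide_top","collar","fitted_glide","timber_offcut","sanding_block","tape_measure"):
        for r in env.regions_of(p,l)[:4]:
            w=world(p,r["pixels"])
            print(l,round(r["score"],2),np.array(r["rect"]),np.median(w,0) if len(w) else None, np.percentile(w,[3,97],0) if len(w) else None)
print({k:v for k,v in env.state().items() if k in("time_s","ee_pos","ee_rot","force","gripper_width")})
E
```

```text
top [[  -0.    -1.     0.2  365.8]
 [  -1.     0.    -0.   -60.9]
 [   0.    -0.2   -1.  1048.8]]
glide_top 0.95 [201.7 274.5  33.7  31.7] [434.2 112.9  41.6] [[408.5  84.1  32.1]
 [461.1 142.5  45.5]]
glide_top 0.72 [282.4 216.5  30.2  26.8] [543.2 -76.  164.7] [[ 521.2 -103.1  129.7]
 [ 567.7  -49.1  168.1]]
glide_top 0.68 [378.1 221.3  35.1  28.6] [ 548.8 -297.2   41.5] [[ 521.8 -327.5    1. ]
 [ 578.4 -269.1   45.9]]
glide_top 0.59 [230.8 314.6  28.4  31.1] [337.6  46.   41.6] [[309.6  21.5  35.7]
 [366.1  72.8  45.6]]
fitted_glide 0.62 [341.  230.2  35.6  26.7] [ 515.4 -198.9  143.1] [[ 494.1 -227.4  113.2]
 [ 540.7 -172.1  146.5]]
timber_offcut 0.57 [276.6 274.5  33.9  21.3] [430.8 -55.4  26.9] [[408.  -90.2  22.4]
 [453.9 -20.9  30.3]]
sanding_block 0.95 [332.  184.1  38.6  24.2] [ 650.9 -190.8   25.2] [[ 627.2 -236.5    0.6]
 [ 678.5 -145.7   28.8]]
tape_measure 0.84 [264.6 171.5  34.   29.2] [678.7 -29.   29.7] [[651.2 -62.9   5.8]
 [711.5   2.5  34.1]]
side [[ -0.9  -0.2   0.3 293.7]
 [ -0.3   0.5  -0.8 671.6]
 [  0.   -0.9  -0.5 554.5]]
glide_top 0.84 [340.1 226.3  27.5  2
[... 422 characters left out ...]
 27.9  20.4] [564.8  69.8 131.3] [[552.8  60.3  99.7]
 [597.1  74.9 142.9]]
fitted_glide 0.76 [295.  194.6  28.2  25.9] [ 509.2 -189.   139.6] [[ 492.9 -424.3   15.5]
 [ 544.2 -167.6  147.1]]
timber_offcut 0.94 [311.6 264.3  21.   31.4] [430.1 -40.5  28.4] [[ 407.2 -112.5    1.1]
 [ 458.4  -16.4   30.6]]
sanding_block 0.56 [242.4 218.4  20.3  22.3] [ 661.8 -184.    27.7] [[ 641.5 -232.4   17.1]
 [ 678.  -144.5   29.6]]
tape_measure 0.95 [210.8 249.5  27.2  24.7] [680.6  -6.4  30.4] [[652.5 -54.2   4. ]
 [712.    8.   35. ]]
{'time_s': 0.7, 'ee_pos': array([ 238. , -523.4,  214. ]), 'ee_rot': array([180. ,   0. ,  24.5]), 'force': array([ 0.8, -0.1,  0. ]), 'gripper_width': 91.16922676200942}
```

```bash
ls pics
```

```text
side0.png
top0.png
```

```bash
python3 - <<'E'
from h import *
p=env.grab_frame("top"); q=env.grab_frame("side")
a=p["frame"][150:350,170:400]; b=q["frame"][150:350,170:400]
cv2.imwrite("pics/both.png",cv2.resize(np.vstack([a[:100+20],b[:120]]),None,fx=2.5,fy=2.5,interpolation=cv2.INTER_CUBIC)[:,:,::-1])
# tube: points near top surface
w=world(p,np.ones(p["z_map"].shape,bool))
m=(w[:,2]>105)&(w[:,2]<185)&(w[:,0]>450)&(w[:,0]<640)&(w[:,1]>-300)&(w[:,1]<150)
w=w[m]
for y in range(-290,120,10):
    s=w[(w[:,1]>=y)&(w[:,1]<y+10)]
    if len(s): 
        z=s[:,2].max(); t=s[s[:,2]>z-6]; print(y+5,len(s),"zmax %.1f x %.1f..%.1f topmean %.1f | z med %.1f"%(z,s[:,0].min(),s[:,0].max(),t[:,0].mean(),np.median(t[:,2])))
E
```

```text
-245 15 zmax 125.6 x 502.7..520.4 topmean 511.2 | z med 123.4
-235 51 zmax 145.9 x 497.2..533.7 topmean 528.0 | z med 142.5
-225 97 zmax 148.7 x 490.2..537.2 topmean 519.0 | z med 144.3
-215 115 zmax 148.0 x 490.5..538.6 topmean 515.6 | z med 144.0
-205 115 zmax 148.0 x 493.9..541.1 topmean 516.3 | z med 144.0
-195 117 zmax 148.0 x 494.8..543.3 topmean 519.7 | z med 144.1
-185 118 zmax 146.8 x 498.3..545.9 topmean 521.4 | z med 143.8
-175 114 zmax 147.3 x 499.3..545.5 topmean 518.0 | z med 143.1
-165 75 zmax 143.6 x 503.6..541.1 topmean 505.6 | z med 141.0
-155 74 zmax 133.3 x 512.2..545.7 topmean 527.9 | z med 129.6
-145 74 zmax 132.6 x 513.9..545.3 topmean 530.8 | z med 129.3
-135 66 zmax 131.8 x 516.0..548.3 topmean 533.6 | z med 128.7
-125 70 zmax 131.6 x 519.5..550.2 topmean 534.6 | z med 128.3
-115 75 zmax 132.4 x 520.3..552.2 topmean 538.1 | z med 128.8
-105 95 zmax 168.5 x 519.4..563.2 topmean 546.9 | z med 164.1
-95 123 zmax 170.3 x 518.6..566.0 topmean 542.8 | z med 165.8
-85 116 zmax 168.8 x 519.0..569.2 topmean 545.6 | z med 165.3
-75 114 zmax 169.6 x 522.2..570.5 topmean
[... 409 characters left out ...]
45.2..579.1 topmean 562.4 | z med 128.8
5 75 zmax 132.3 x 547.9..580.7 topmean 564.6 | z med 128.9
15 68 zmax 133.1 x 550.6..582.9 topmean 566.7 | z med 129.9
25 67 zmax 133.4 x 552.4..585.6 topmean 569.4 | z med 129.0
35 73 zmax 131.9 x 554.7..588.2 topmean 571.8 | z med 128.1
45 68 zmax 132.5 x 556.7..599.5 topmean 572.8 | z med 129.8
55 123 zmax 143.0 x 552.8..602.6 topmean 579.8 | z med 139.2
65 98 zmax 143.4 x 551.0..601.1 topmean 577.3 | z med 140.1
75 70 zmax 138.4 x 552.2..597.1 topmean 565.0 | z med 135.0
85 72 zmax 131.6 x 566.5..598.0 topmean 582.0 | z med 129.0
95 56 zmax 131.8 x 568.4..599.1 topmean 583.9 | z med 128.2
105 18 zmax 126.2 x 573.1..591.3 topmean 583.5 | z med 124.6
```

View pics/both.png

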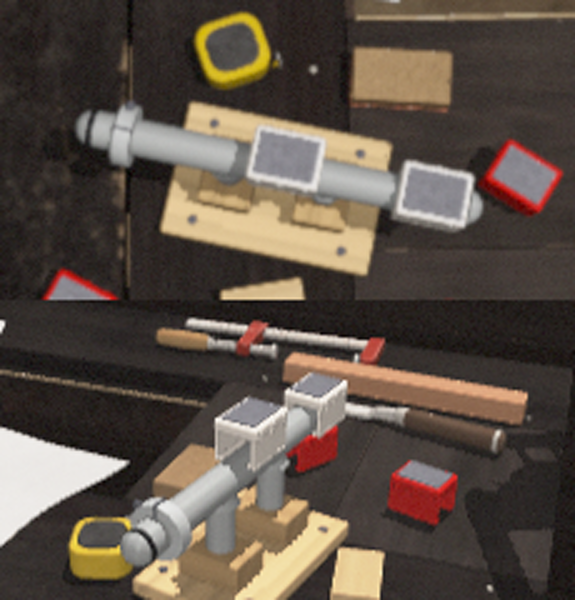

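View pics/top0.png

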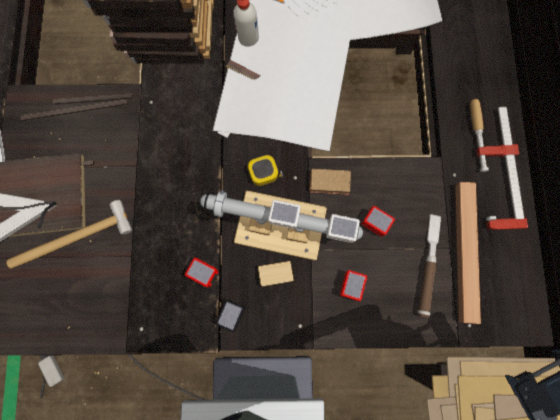

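The loose glide is the white one at top px (282,216), standing on the tube at z≈167. The white one at (341,230) is the fitted glide, at z≈145. The red ones at (378,221), (354,285) and (201,272), and the black one at (230,315), are look-alikes lying on the bench. The crop confirms this. The collar is at (217,203), the +y end.

```bash
python3 -m pendant '{"translation": [[0,0,0],[0,0,0],[0,0,0],[0,0,0],[0,0,0],[0,0,0],[0,0,0],[0,0,0]], "roll": [0.108,0.108,0.108,0.108,0.108,0.106,0,0], "hand": [255,255,255,255,255,255,255,255]}' 20
python3 -m pendant '{"translation": [[12.5,-27,0],[12.5,-27,0],[12.5,-27,0],[12.5,-27,0],[12.5,-27,0],[12.5,-27,0],[12.5,-27,0],[12.5,-27,0]], "roll": [0,0,0,0,0,0,0,0], "hand": [255,255,255,255,255,255,255,255]}'
python3 -m pendant '{"translation": [[13,-29,0],[13,-29,0],[13,-29,0],[13,-29,0],[13,-29,0],[13,-29,0],[13,-29,0],[13,-29,0]], "roll": [0,0,0,0,0,0,0,0], "hand": [255,255,255,255,255,255,255,255]}'
```

```text
time_s: 1.47
ee_pos: [238.0, -523.4, 214.0]
ee_rot: [180.0, -0.0, -12.4]
force: [-0.2, -0.2, 0.4]
gripper_width: 40.6
gripper_force: 0.0
time_s: 2.13
ee_pos: [383.3, -333.1, 214.1]
ee_rot: [180.0, -0.0, -12.4]
force: [0.8, -0.1, -0.5]
gripper_width: 0.4
gripper_force: 0.0
time_s: 2.8
ee_pos: [535.3, -129.1, 214.1]
ee_rot: [180.0, -0.0, -12.4]
force: [0.8, -0.7, -0.4]
gripper_width: 0.5
gripper_force: 0.0
```

```bash
python3 -m pendant '{"translation": [[-1,5,0],[0,0,12],[0,0,12],[0,0,12],[0,0,12],[0,0,11],[0,0,10],[0,0,0]], "roll": [0,0,0,0,0,0,0,0], "hand": [255,255,255,255,255,255,255,255]}'
python3 - <<'E'
from h import *
p=env.grab_frame("side"); q=env.grab_frame("top")
cv2.imwrite("pics/c1.png",cv2.resize(np.vstack([p["frame"][150:290,170:400],q["frame"][170:270,170:400]]),None,fx=2.4,fy=2.4,interpolation=cv2.INTER_CUBIC)[:,:,::-1])
E
```

```text
time_s: 3.47
ee_pos: [531.0, -135.1, 142.9]
ee_rot: [-180.0, 0.2, -12.5]
force: [-0.6, 0.1, -0.8]
gripper_width: 0.4
gripper_force: 0.0
```

View pics/c1.png

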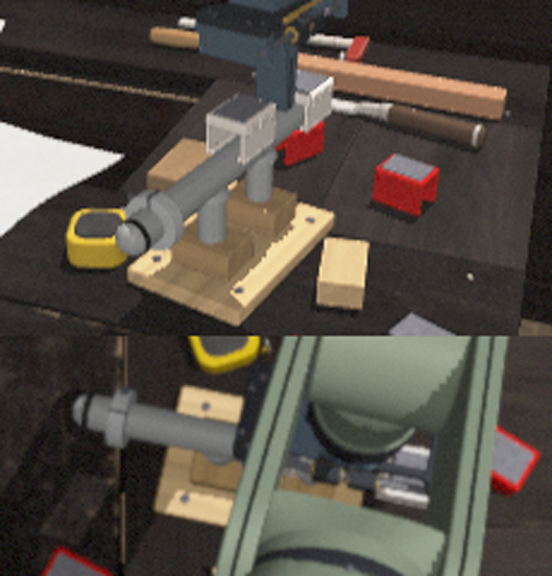

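The closed fingers are in the gap behind the loose glide. Next I push slowly along the tube.

```bash
R='"roll": [0,0,0,0,0,0,0,0], "hand": [255,255,255,255,255,255,255,255]'
python3 -m pendant '{"translation": [[1,-5,0],[0,-5,0],[0,-5,0],[0,-5,0],[0,-5,0],[0,-5,0],[0,-5,0],[0,-5,0]], "roll": [0,0,0,0,0,0,0,0], "hand": [255,255,255,255,255,255,255,255]}'
python3 -m pendant '{"translation": [[0,-5,0],[0,-5,0],[0,-5,0],[0,-5,0],[0,-5,0],[0,-5,0],[0,-5,0],[0,-5,0]], "roll": [0,0,0,0,0,0,0,0], "hand": [255,255,255,255,255,255,255,255]}'
python3 -m pendant '{"translation": [[0,-5,0],[0,-4,0],[0,-4,0],[0,-3,0],[0,-3,0],[0,-2,0],[0,0,0],[0,0,0]], "roll": [0,0,0,0,0,0,0,0], "hand": [255,255,255,255,255,255,255,255]}'
python3 - <<'E'
from h import *
p=env.grab_frame("side"); q=env.grab_frame("top")
cv2.imwrite("pics/c2.png",cv2.resize(p["frame"][150:290,170:400],None,fx=3,fy=3,interpolation=cv2.INTER_CUBIC)[:,:,::-1])
for r in env.regions_of(p,"glide_top"):
    w=world(p,r["pixels"]); w=w[w[:,2]>135]
    if len(w)>20: print(r["score"],np.median(w,0),np.percentile(w,[3,97],0))
E
```

```text
time_s: 4.23
ee_pos: [542.4, -95.8, 145.0]
ee_rot: [180.0, -0.0, -12.5]
force: [0.1, -0.0, 1.0]
gripper_width: 0.7
gripper_force: 0.3
time_s: 4.9
ee_pos: [551.0, -56.8, 144.9]
ee_rot: [180.0, 0.0, -12.6]
force: [0.2, -0.5, 0.2]
gripper_width: 0.3
gripper_force: 0.3
time_s: 5.57
ee_pos: [555.4, -36.7, 144.8]
ee_rot: [-180.0, 0.0, -12.6]
force: [-0.2, 0.9, -0.7]
gripper_width: 0.5
gripper_force: 0.0
0.66 [555.52535804  15.28768506 163.93627575] [[538.82262347 -16.84297104 136.54124549]
 [588.52807948  36.13871489 168.59647517]]
```

View pics/c2.png

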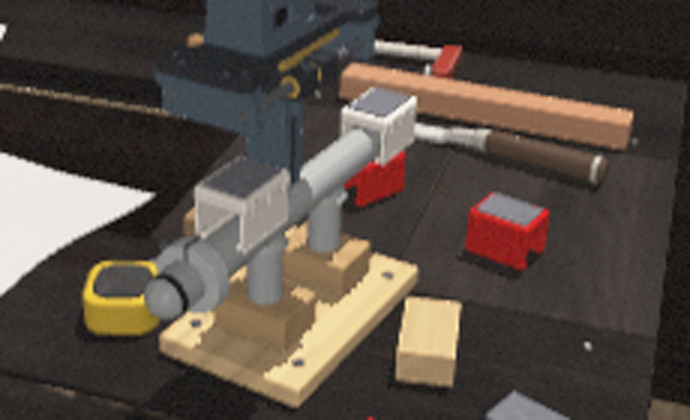

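The glide is still standing upright, a little short of the collar. I'll creep on and watch the force.

```bash
python3 -m pendant '{"translation": [[0,-2,0],[0,-2,0],[0,-2,0],[0,-2,0],[0,-2,0],[0,-2,0],[0,-2,0],[0,-2,0]], "roll": [0,0,0,0,0,0,0,0], "hand": [255,255,255,255,255,255,255,255]}'
python3 -m pendant '{"translation": [[0,-1,0],[0,-0.5,0],[0,-0.5,0],[0,-0.5,0],[0,-0.5,0],[0,0,0],[0,0,0],[0,0,0]], "roll": [0,0,0,0,0,0,0,0], "hand": [255,255,255,255,255,255,255,255]}'
python3 - <<'E'
from h import *
p=env.grab_frame("side"); print(env.state()["force"])
cv2.imwrite("pics/c3.png",cv2.resize(p["frame"][180:280,200:300],None,fx=5,fy=5,interpolation=cv2.INTER_CUBIC)[:,:,::-1])
E
```

```text
time_s: 6.38
ee_pos: [559.0, -21.0, 144.9]
ee_rot: [180.0, -0.0, -12.6]
force: [-1.3, -0.7, -0.3]
gripper_width: 0.7
gripper_force: 0.2
time_s: 7.05
ee_pos: [559.6, -18.2, 144.9]
ee_rot: [-180.0, -0.0, -12.6]
force: [-0.2, -0.0, 0.0]
gripper_width: 0.4
gripper_force: 0.0
[ 0.50382263 -0.14799643  0.80495635]
```

View pics/c3.png

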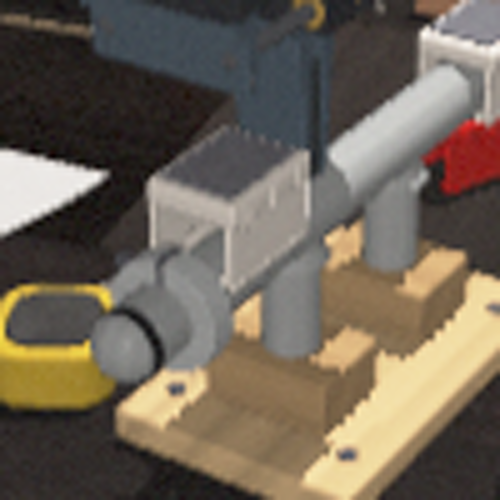

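Very near the collar. I'll creep until the contact force shows.

```bash
python3 -m pendant '{"translation": [[0,-0.5,0],[0,-0.5,0],[0,-0.5,0],[0,-0.5,0],[0,0,0],[0,0,0],[0,0,0],[0,0,0]], "roll": [0,0,0,0,0,0,0,0], "hand": [255,255,255,255,255,255,255,255]}'
python3 -m pendant '{"translation": [[0,-0.5,0],[0,-0.5,0],[0,-0.5,0],[0,0,0],[0,0,0],[0,0,0],[0,0,0],[0,0,0]], "roll": [0,0,0,0,0,0,0,0], "hand": [255,255,255,255,255,255,255,255]}'
```

```text
time_s: 7.77
ee_pos: [560.0, -16.3, 144.9]
ee_rot: [-180.0, 0.0, -12.6]
force: [0.1, -0.0, 0.8]
gripper_width: 0.7
gripper_force: 0.0
time_s: 8.43
ee_pos: [560.3, -14.8, 144.9]
ee_rot: [180.0, -0.0, -12.6]
force: [0.3, -0.5, -0.2]
gripper_width: 0.4
gripper_force: 0.0
```

```bash
python3 -m pendant '{"translation": [[0,-0.5,0],[0,-0.5,0],[0,-0.5,0],[0,-0.5,0],[0,0,0],[0,0,0],[0,0,0],[0,0,0]], "roll": [0,0,0,0,0,0,0,0], "hand": [255,255,255,255,255,255,255,255]}'
python3 - <<'E'
from h import *
p=env.grab_frame("side"); print(env.state()["force"])
w=world(p,np.ones((420,560),bool)); d=np.array([.2165,.9763]);n=np.array([.9763,-.2165])
r=w[:,:2]-[547.5,-69]; s=r@d; t=r@n
for zl,zh,lab in((160,175,"glide top"),(137,146,"collar upper+fitted")):
    m=(w[:,2]>zl)&(w[:,2]<zh)&(abs(t)<30)&(s>30)&(s<170); print(lab,m.sum(),np.percentile(s[m],[0,2,10,50,90,98,100]),np.percentile(t[m],[2,98]),np.median(w[m,2]))
    print(np.histogram(s[m],np.arange(40,160,5)))
cv2.imwrite("pics/c4.png",cv2.resize(p["frame"][180:280,200:300],None,fx=5,fy=5,interpolation=cv2.INTER_CUBIC)[:,:,::-1])
E
```

```text
time_s: 9.1
ee_pos: [560.8, -12.9, 144.9]
ee_rot: [-180.0, -0.0, -12.6]
force: [-0.0, -0.4, 0.2]
gripper_width: 0.6
gripper_force: 0.1
[-0.59832853 -0.38874725 -0.59047124]
glide top 451 [ 46.36875035  53.0819581   66.59008043  96.06836812 125.74885723
 127.84432225 128.68681257] [-22.55473247  20.87080901] 167.0802892877283
(array([ 0,  3, 13,  6,  6, 62, 16, 31, 22, 25, 30, 27, 29, 26, 29, 30, 42,
       54,  0,  0,  0,  0,  0]), array([ 40,  45,  50,  55,  60,  65,  70,  75,  80,  85,  90,  95, 100,
       105, 110, 115, 120, 125, 130, 135, 140, 145, 150, 155]))
collar upper+fitted 170 [ 64.2870277   72.2347004   85.0580044  126.50891515 141.35495814
 143.13451343 143.62037652] [-20.74266329  21.91465593] 141.07542592798313
(array([ 0,  0,  0,  0,  1,  2,  3,  7,  4,  4,  4,  8,  5,  9,  9,  9, 13,
       20, 18, 24, 30,  0,  0]), array([ 40,  45,  50,  55,  60,  65,  70,  75,  80,  85,  90,  95, 100,
       105, 110, 115, 120, 125, 130, 135, 140, 145, 150, 155]))
```

View pics/c4.png

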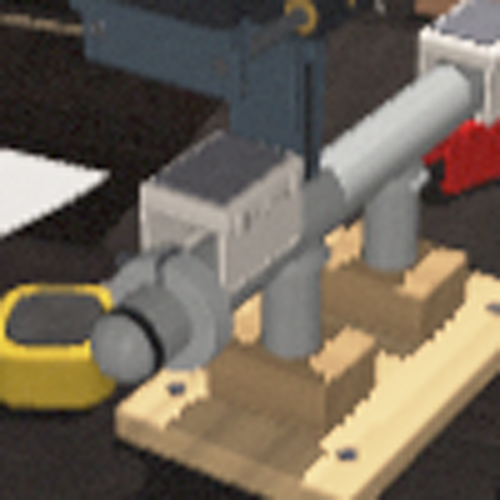

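```bash
python3 -m pendant '{"translation": [[0,-0.5,0],[0,-0.5,0],[0,0,0],[0,0,0],[0,0,0],[0,0,0],[0,0,0],[0,0,0]], "roll": [0,0,0,0,0,0,0,0], "hand": [255,255,255,255,255,255,255,255]}'
python3 -m pendant '{"translation": [[0,-0.5,0],[0,-0.5,0],[0,0,0],[0,0,0],[0,0,0],[0,0,0],[0,0,0],[0,0,0]], "roll": [0,0,0,0,0,0,0,0], "hand": [255,255,255,255,255,255,255,255]}'
```

```text
time_s: 9.82
ee_pos: [561.0, -12.5, 145.1]
ee_rot: [179.9, -0.0, -12.6]
force: [-0.7, -4.9, 2.4]
gripper_width: 0.8
gripper_force: 2.8
time_s: 10.48
ee_pos: [561.0, -12.3, 145.3]
ee_rot: [179.9, -0.0, -12.5]
force: [-2.2, -8.2, 4.7]
gripper_width: 0.4
gripper_force: 4.0
```

The force rise shows the glide is up against the collar. Back off, lift and move above its centre.

```bash
python3 -m pendant '{"translation": [[0,2,0],[0,3,0],[0,0,-10],[0,0,-10],[0,0,-10],[0,0,-10],[0,0,0],[0,0,0]], "roll": [0,0,0,0,0,0,0,0], "hand": [255,255,255,255,255,255,255,255]}'
python3 -m pendant '{"translation": [[-0.5,-8,0],[0,-8,0],[0,-8,0],[0,-8,0],[0,-8,0],[0,-7,0],[0,0,0],[0,0,0]], "roll": [0,0,0,0,0,0,0,0], "hand": [255,255,255,255,255,255,255,255]}'
python3 - <<'E'
from h import *
p=env.grab_frame("side")
cv2.imwrite("pics/c5.png",cv2.resize(p["frame"][160:280,190:310],None,fx=5,fy=5,interpolation=cv2.INTER_CUBIC)[:,:,::-1])
E
```

```text
time_s: 11.15
ee_pos: [560.7, -15.7, 186.1]
ee_rot: [-180.0, -0.1, -12.6]
force: [0.6, 0.4, -0.0]
gripper_width: 0.6
gripper_force: 0.0
time_s: 11.82
ee_pos: [569.9, 30.6, 184.8]
ee_rot: [180.0, 0.0, -12.5]
force: [0.5, 0.4, -0.8]
gripper_width: 0.4
gripper_force: 0.0
```

View pics/c5.png

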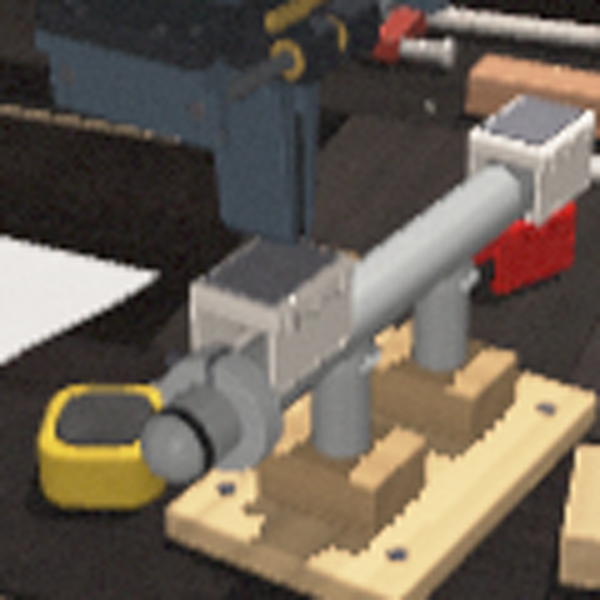

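The glide stands against the collar with the fingers above its centre. Now press straight down.

```bash
python3 -m pendant '{"translation": [[0,0,5],[0,0,5],[0,0,4],[0,0,1.5],[0,0,1.5],[0,0,1.5],[0,0,1.5],[0,0,0]], "roll": [0,0,0,0,0,0,0,0], "hand": [255,255,255,255,255,255,255,255]}'
python3 -m pendant '{"translation": [[0,0,1.5],[0,0,1.5],[0,0,1.5],[0,0,1.5],[0,0,1.5],[0,0,1.5],[0,0,1],[0,0,0]], "roll": [0,0,0,0,0,0,0,0], "hand": [255,255,255,255,255,255,255,255]}'
python3 -m pendant '{"translation": [[0,0,1.5],[0,0,1.5],[0,0,1.5],[0,0,1.5],[0,0,1.5],[0,0,1],[0,0,0.5],[0,0,0]], "roll": [0,0,0,0,0,0,0,0], "hand": [255,255,255,255,255,255,255,255]}'
```

```text
time_s: 12.53
ee_pos: [570.3, 29.9, 166.1]
ee_rot: [180.0, -0.1, -12.6]
force: [-2.1, -0.3, 4.8]
gripper_width: 0.5
gripper_force: 2.4
time_s: 13.2
ee_pos: [570.3, 30.2, 156.2]
ee_rot: [-180.0, -0.1, -12.6]
force: [-0.6, 0.1, 3.8]
gripper_width: 0.5
gripper_force: 1.8
time_s: 13.87
ee_pos: [569.8, 30.2, 145.6]
ee_rot: [180.0, 0.0, -12.6]
force: [0.6, 0.6, 0.1]
gripper_width: 0.5
gripper_force: 0.0
```

```bash
python3 -m pendant '{"translation": [[0,0,0.5],[0,0,0.5],[0,0,0.5],[0,0,0.5],[0,0,0.3],[0,0,0],[0,0,0],[0,0,0]], "roll": [0,0,0,0,0,0,0,0], "hand": [255,255,255,255,255,255,255,255]}'
```

```text
time_s: 14.53
ee_pos: [570.0, 30.2, 145.2]
ee_rot: [-180.0, -0.1, -12.6]
force: [-2.8, -0.0, 8.1]
gripper_width: 0.3
gripper_force: 4.0
```

Solid seat at z≈145 (30 mm above the axis). Retract and check.

```bash
python3 -m pendant '{"translation": [[0,0,-5],[0,0,-10],[0,0,-15],[0,0,-20],[0,0,-20],[0,0,-20],[0,0,-20],[0,0,0]], "roll": [0,0,0,0,0,0,0,0], "hand": [255,255,255,255,255,255,255,255]}'
python3 - <<'E'
from h import *
p=env.grab_frame("side")
w=world(p,np.ones((420,560),bool)); d=np.array([.2165,.9763]);n=np.array([.9763,-.2165])
r=w[:,:2]-[547.5,-69]; s=r@d; t=r@n
m=(w[:,2]>138)&(w[:,2]<175)&(abs(t)<19)&(s>70)&(s<127)
A=np.c_[s[m],t[m],np.ones(m.sum())]; print(m.sum(),np.median(w[m,2]),"slopes",np.linalg.lstsq(A,w[m,2],rcond=None)[0])
m2=(w[:,2]>141)&(w[:,2]<150)&(abs(t)<25)&(s>30)&(s<150); print(np.percentile(s[m2],[2,98]),np.histogram(s[m2],np.arange(55,155,4)))
cv2.imwrite("pics/c6.png",cv2.resize(p["frame"][160:280,190:310],None,fx=5,fy=5,interpolation=cv2.INTER_CUBIC)[:,:,::-1])
E
```

```text
time_s: 15.2
ee_pos: [572.1, 30.2, 258.6]
ee_rot: [-179.9, -0.5, -12.6]
force: [0.2, -0.4, 0.3]
gripper_width: 0.4
gripper_force: 0.0
271 145.73221328368572 slopes [-3.54390448e-02  2.77489823e-02  1.49000563e+02]
[ 72.16268874 140.56640065] (array([ 0,  0,  1,  2, 15, 21, 17, 20, 22, 23, 22, 15, 27, 19, 24, 20, 30,
       39,  9, 11,  9, 13,  0,  0]), array([ 55,  59,  63,  67,  71,  75,  79,  83,  87,  91,  95,  99, 103,
       107, 111, 115, 119, 123, 127, 131, 135, 139, 143, 147, 151]))
```

View pics/c6.png

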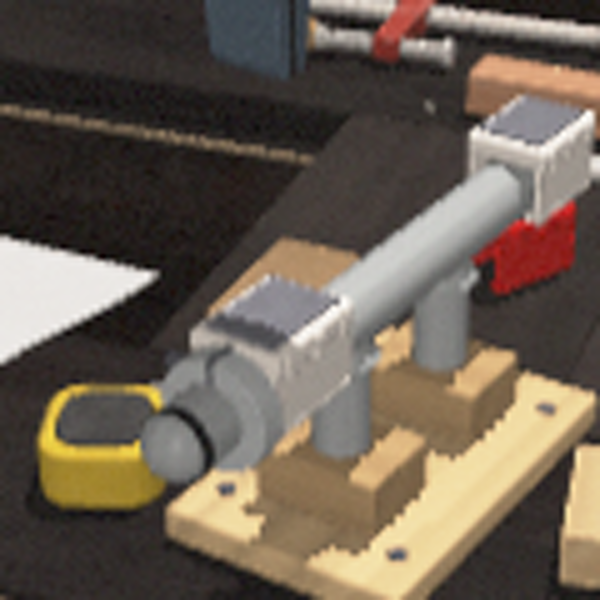

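The glide is home and level, and flush with the collar.

```bash
python3 -c "
from workcell import env; print(env.job_done())"
```

```text
the job is handed in; nothing more can be done
None
```

I slid the glide up to the collar unclipped, then pressed it down until it sat level at about 30 mm above the tube's axis, and handed the job in with no verdict returned; the robot never touched the bystanders.

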